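# Square up the spare tiles in their corner stand

## Task

Slide the white tile off the ledge of the stand onto the two loosely laid tiles beside it, without lifting or tipping it, then push all three tiles so that they lie as one square pile (terracotta, blue, white from the bottom), every tile snug against both yellow fences. Push gently, since hard shoves chip the glaze, and leave the spray bottle, the jar and the caddy where they are.

Things in the scene. Friction and masses are not known exactly. Their poses are not given: they have to be found in the camera images.
- stand: fixed grey metal tile stand, 415 mm long (its y), 183 mm wide (its x). Origin on the shelf top; at zero yaw x points away from the robot, y to its left. Floor plate: x -115 to +68, y -210 to +205 mm, top at 8 mm. The pile bay lies between the ledge (-y end) and the end fence (+y end), open towards -x. A squared pile leaves 70 mm free to the ledge; its top is at 44 mm
- ledge (a point): centre of the top of the wooden ledge, 34.5 mm above the shelf: x -60 to +60, y -87.5 to +87.5 mm about this point (axes as the stand). The white tile comes down 2.5 mm as it leaves it
- home (a point): point on the stand's floor plate under the centre of a squared pile, axes as the stand: stand x = +10, y = +115, z = 8 mm
- end_fence (a point): middle of the inner face of the yellow end fence, at its top edge, 40 mm above the shelf; stops the tiles' 100 mm ends towards +y at stand y = +195 mm; 110 mm wide, 8 mm thick, rigid
- side_fence (a point): middle of the inner face of the yellow side fence, at its top edge, 40 mm above the shelf; stops the tiles' 160 mm sides towards +x at stand x = +60 mm; spans stand y +35 to +205 mm, 8 mm thick, rigid
- tile_white: pale marble-white glazed wall tile, 100 x 160 x 12 mm, 0.3 to 0.48 kg, slippery (friction about 0.2); starts on the ledge, roughly along it. Origin: centre of its underside; x along the 100 mm width, y along the 160 mm length, z up
- tile_blue: blue glazed wall tile, 100 x 160 x 12 mm, 0.3 to 0.48 kg, slippery (friction about 0.2); starts on the terracotta tile in the bay, askew, 7 to 22 mm short of each fence; slides freely. Origin: centre of its underside; x along the 100 mm width, y along the 160 mm length, z up
- tile_terracotta: terracotta (brown-red) glazed wall tile, 100 x 160 x 12 mm, 0.3 to 0.48 kg, slippery (friction about 0.2); starts on the floor plate in the bay, askew, 7 to 22 mm short of each fence; sliding all three takes up to about 10 N until they meet a fence. Origin: centre of its underside; x along the 100 mm width, y along the 160 mm length, z up
- spray_bottle: loose silver spray bottle with grey trigger head, 66 mm diameter, 194 mm tall; origin at the centre of its base. Not to be moved
- jar: loose small glass jar with cork-look stopper, 72 mm diameter, 98 mm tall; origin at the centre of its base. Not to be moved
- caddy: loose beige bucket-style caddy with an upright bail handle and cleaning things inside, 170 mm across the rim, 200 mm tall over the handle; origin at the centre of its base. Not to be moved
Not all that is in view belongs to the job. Leave any green look-alike of the tile_blue alone.

How it is judged:
By the outcome, as a careful person would: the job done as asked, in the order asked, and still so for the second after the job is handed in, with the robot touching nothing.
It also fails if it takes over 67 s, if anything falls off the work surface, if the arm or the gripper's body presses on something with over 40 N, if the wrist force passes 120 N, or if a joint passes its speed limit or range.

## Robot

A 6-joint arm with a two-finger parallel gripper is mounted at the origin on the work surface. World frame = base frame: x ahead of the robot, y to its left, z up, the work surface at z = 0. Lengths are in m, angles in rad, forces in N, time in s.
With the tool pointing down it reaches from about 0.325 to 0.875 m from the base axis. Payload 4.4 kg.
Tool frame: the origin (TCP) lies on the centre line of the jaws, within the pads' length; the fingertips stand bot.tip_reach ahead of it and the grasp point (between the pads) lies 6 mm ahead of it (bot.tip_reach is the distance from the TCP to the fingertips, in m); z points along the fingers, y is the line along which they close (so a half turn about z gives the same grasp; the last joint's range is limited). The gripper opens to 85 mm and grips with 20 to 120 N. Pads are 22 mm wide; open, the fingers measure 114 mm over their backs; the gripper's body (76 mm by 85 mm) begins 54 mm behind the grasp point. The pads swing forward as they close: fully open they stand 13 mm farther back than shut.
Start: joints at [1.161, 0.207, 1.542, -0, 1.393, -0.15], TCP at [0.148, 0.556, 0.256] pointing down, gripper open.
Joint ranges: [-2.73, 2.73], [-0.86, 2.22], [0.23, 2.46], [-1.11, 4.25], [0.08, 2.63], [-2.82, 2.82]. Speed limits (rad/s): [2.79, 2.79, 3.14, 3.14, 3.14, 3.14].

## Interface

Orientations are given as [roll, pitch, yaw] about the fixed x, y, z axes, in that order (R = Rz(yaw) Ry(pitch) Rx(roll)).
In Python, from plant import bot gives the robot as it stands.
- The arm moves only by the shell command python3 -m handwheel 'ROWS' [OPENING] [FORCE]. ROWS is JSON, a list of rows, each an object with "linear": the shift along the world's x, y, z normalised to -1 to 1, where 1 is 20 mm, a list of three; "turn": the turn, a rotation vector about the world's x, y, z normalised to -1 to 1, where 1 is 4 degrees, a list of three. A call has 1 to 20 rows; each row shifts and turns the commanded pose from where the row before left it; what a row does not reach is not made up. A row lasts 1/12 s, in which the tool goes at most 41.7 mm and 7.16 degrees, less where a joint would pass 70% of its speed; a pose out of reach is approached as far as the arm can. A call with a number of a shift or a turn outside -1 to 1 is refused whole. A call with a gripper value outside its range is refused whole. OPENING is the opening, from -1 (shut) to 1 (fully open), set as the call begins (- or left out, the last holds). The fingers move at their own pace and stop on an object; FORCE is the grip in N (left out, the last holds). Time passes only in rows, so rows that do not move let the fingers close. It gives the time, the measured TCP pose, the force, the opening and the grip force at its end, in the units of the state.
- bot.observe(): the state, without advancing time (a new reading comes with each control period).
- bot.get_image(name): name is "side" or "top" or "wrist"; returns a dict with "frame" (420x560x3 uint8, blue, green, red), "K" (3x3 intrinsics, pixels), "dist" ([k1, k2, p1, p2, k3] as OpenCV has them; the pictures are not rectified), "world_to_cam" (4x4, takes a point from world to camera coordinates). Camera axes: x right, y down, z forward; pixel columns grow to the right and rows downward; lengths in m; the calibration is good to about 2 mm. A picture is of the moment at which its call begins. There is no depth.
- bot.sign_off(): hands the job in; it is judged then, once.
The state is a dict: "time": time; "joint_pos": joint angles; "dq": joint speeds; "effort": joint torques, N m; "ee_pos": TCP position; "ee_rot": TCP orientation; "contact_force": force on the tool from outside, world axes, zero at the start; "ft_torque": the same for the moment, N m; "finger_gap": finger opening in m; "grasp_force": force on a finger pad.
Only numpy, scipy, OpenCV 4.12 (cv2) and the standard library are available. Lean on these libraries where they do the work, as an engineer would, in place of code of your own. Each camera call takes 0.05 s, during which the arm holds its last target. There are 200 camera calls.

## Working session

There is one attempt and no reset: what is moved stays moved. The work goes in short steps, Python scripts to look and compute and a shell command to move; the robot and the scene stay as the last step left them, time stands still between calls to the robot, and variables do not carry over. Pictures are saved under pics/ and viewed, at most 11 in all, crops included, and the job is handed in when it is done.

```bash
ls; mkdir -p pics; python3 - <<'E'
from plant import bot
import cv2,numpy as np
o=bot.observe();print(o, bot.tip_reach)
for n in("top","side"):
    d=bot.get_image(n);cv2.imwrite(f"pics/{n}0.png",d["frame"]);np.savez(f"{n}.npz",**{k:np.array(v) for k,v in d.items()})
    print(n,d["K"],d["dist"],d["world_to_cam"])
E
```

```text
pics
{'time': 0.0, 'joint_pos': array([ 1.16047096e+00,  2.07436876e-01,  1.54296807e+00,  3.31396152e-05,
        1.39348454e+00, -1.50474981e-01]), 'dq': array([-0.00091866, -0.0006918 ,  0.00012126,  0.00028702, -0.00131908,
       -0.00138116]), 'effort': array([-1.50523974e-03, -3.83033216e+01, -2.91593385e+01, -3.17585045e-04,
        1.04567071e-02,  2.06365996e-06]), 'ee_pos': array([0.14744359, 0.55505056, 0.25510941]), 'ee_rot': array([-3.13932666e+00, -3.76550653e-04,  2.88173595e+00]), 'contact_force': array([0.15089027, 0.20979545, 0.21588507]), 'ft_torque': array([ 0.00892044, -0.02658683,  0.03838966]), 'grasp_force': 0.0, 'finger_gap': 0.08549564541925843} 0.025
top [[404.89625783   0.         281.50310146]
 [  0.         404.89625783 209.69718717]
 [  0.           0.           1.        ]] [0.00611635 0.         0.         0.         0.        ] [[ 0.02139548 -0.999505   -0.02306492 -0.03038742]
 [-0.98528713 -0.01716717 -0.17004283  0.57671743]
 [ 0.1695627   0.02636371 -0.98516671  1.21341911]
 [ 0.          0.          0.          1.        ]]
side [[448.6412942    0.         280.43144144]
 [  0.         448.6412942  210.43816685]
 [  0.           0.           1.        ]] [-0.10725305  0.          0.          0.          0.        ] [[ 0.75240284 -0.65863633 -0.00938885 -0.45347187]
 [-0.40507838 -0.45141348 -0.79507067  0.27942804]
 [ 0.51942418  0.60201665 -0.60644413  1.01972433]
 [ 0.          0.          0.          1.        ]]
```

View pics/top0.png

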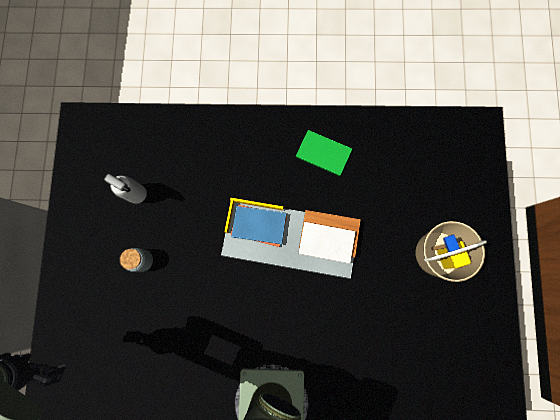

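View pics/side0.png

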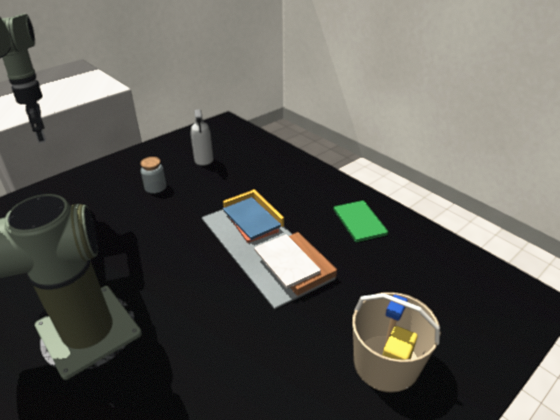

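The top view shows the stand: blue over terracotta in the bay (258,223), white on the wooden ledge (327,242), and yellow fences at the left and far edges. The green look-alike at (324,152) lies apart and stays untouched. The bottle (125,188), jar (135,260) and caddy (452,250) are all clear of the stand. I'll enlarge the stand next.

```bash
python3 - <<'E'
import cv2
a=cv2.imread("pics/top0.png")[185:290,210:370]
cv2.imwrite("pics/topc.png",cv2.resize(a,None,fx=5,fy=5,interpolation=cv2.INTER_CUBIC))
E
```

```text
(no output)
```

View pics/topc.png

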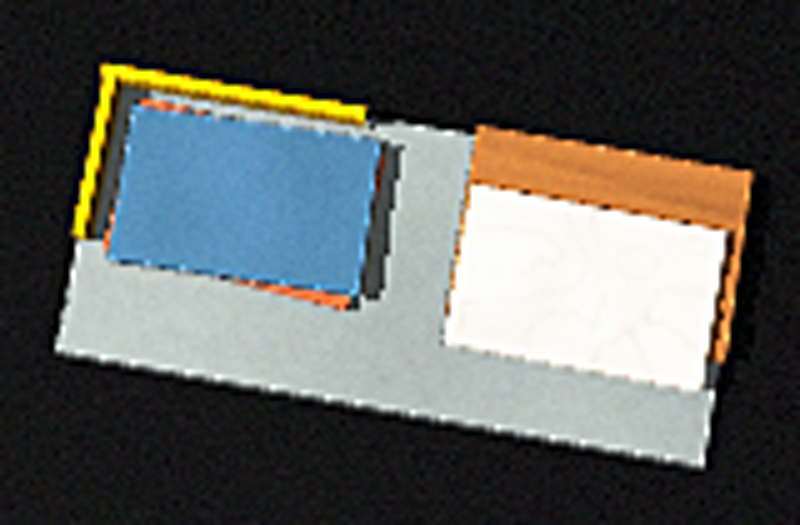

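The crop shows the yellow corner at (102,64). Plate corners are (55,352) and (705,467), and the ledge's far edge runs (475,125) to (752,172). White corners are (470,184), (727,230), (703,390), (443,345); blue corners are (135,103), (383,140), (358,297), (106,260). Terracotta shows at (348,310) and (140,99).

```bash
cat > h.py <<'E'
import numpy as np,cv2
from scipy.optimize import least_squares
C=dict(np.load("top.npz"))
def px2w(uv,z,C=C):
    p=cv2.undistortPoints(np.array([[uv]],float),C["K"],C["dist"])[0,0]
    R=C["world_to_cam"][:3,:3];t=C["world_to_cam"][:3,3]
    d=R.T@np.array([p[0],p[1],1]);o=-R.T@t
    return (o+d*(z-o[2])/d[2])[:2]
def crop(u,v,f=5,x0=210,y0=185): return ((u+.5)/f-.5+x0,(v+.5)/f-.5+y0)
def fit(loc,w):
    loc=np.array(loc,float);w=np.array(w)
    f=lambda q:((np.c_[np.cos(q[2])*loc[:,0]-np.sin(q[2])*loc[:,1]+q[0],np.sin(q[2])*loc[:,0]+np.cos(q[2])*loc[:,1]+q[1]]-w).ravel())
    s=least_squares(f,[w[:,0].mean(),w[:,1].mean(),0]);return s.x,np.round(s.fun.reshape(-1,2)*1e3,1)
def tostand(S,p):
    c,s=np.cos(S[2]),np.sin(S[2]);return np.array([[c,s],[-s,c]])@(np.array(p)-S[:2])
E
python3 - <<'E'
from h import *
P=lambda u,v,z:px2w(crop(u,v),z)
S,r=fit([[.068,.203],[-.115,.205],[-.115,-.210]],[P(102,64,.04),P(55,352,.008),P(705,467,.008)])
print("stand",S,np.rad2deg(S[2]),r.tolist())
for n,u,v,z in[("ledge fl",475,125,.0345),("ledge fr",752,172,.0345),("side fence end",366,107,.04),("endfence near",75,238,.04),("terra",348,310,.02),("terra fl",140,99,.02)]:
    print(n,np.round(tostand(S,P(u,v,z))*1e3,1))
L=[[.05,.08],[.05,-.08],[-.05,-.08],[-.05,.08]]
for n,c,z in[("white",[(470,184),(727,230),(703,390),(443,345)],.0465),("blue",[(135,103),(383,140),(358,297),(106,260)],.032)]:
    q,r=fit(L,[P(*p,z) for p in c]);print(n,q,"stand:",np.round(tostand(S,q[:2])*1e3,1),np.rad2deg(q[2]-S[2]),r.tolist())
E
```

```text
stand [ 0.51778003 -0.04703474 -0.14957919] -8.570256385786628 [[-0.1, -1.4], [-0.6, 0.9], [0.7, 0.5]]
ledge fl [ 69.4 -34.6]
ledge fr [  68.7 -210. ]
side fence end [68.4 34.9]
endfence near [-43.6 199.9]
terra [-57.7  25. ]
terra fl [ 53.  179.7]
white [ 0.47954833 -0.16012839 -0.15547228] stand: [ -21.  -117.5] -0.337649207067944 [[-0.6, -0.3], [0.4, 0.2], [-0.2, 0.2], [0.5, -0.2]]
blue [ 0.53169255  0.052167   -0.13197443] stand: [ -1.  100.2] 1.0086786527879434 [[-0.3, 0.7], [-0.4, 0.0], [-0.1, -0.5], [0.8, -0.3]]
```

```bash
python3 - <<'E'
from h import *
S=np.array([0.51778,-0.047035,-0.14958]);c,s=np.cos(S[2]),np.sin(S[2])
W=lambda x,y:S[:2]+np.array([[c,-s],[s,c]])@np.array([x,y])
print("caddy rim left/right",px2w((417,252),.1),px2w((486,252),.14))
for y in(-.225,-.21,-.0,.0245): print(y,W(-.021,y))
print("dirs x",c,s,"y",-s,c)
E
python3 -m handwheel '[{"linear":[0.75,-1,0],"turn":[0,0,-1]},{"linear":[0.75,-1,0],"turn":[0,0,-1]},{"linear":[0.75,-1,0],"turn":[0,0,-1]},{"linear":[0.75,-1,0],"turn":[0,0,-1]},{"linear":[0.75,-1,0],"turn":[0,0,-1]},{"linear":[0.75,-1,0],"turn":[0,0,-1]},{"linear":[0.75,-1,0],"turn":[0,0,-1]},{"linear":[0.75,-1,0],"turn":[0,0,-1]},{"linear":[0.75,-1,0],"turn":[0,0,-1]},{"linear":[0.75,-1,0],"turn":[0,0,-1]},{"linear":[0.75,-1,0],"turn":[0,0,-1]},{"linear":[0.75,-1,0],"turn":[0,0,-1]},{"linear":[0.75,-1,0],"turn":[0,0,-1]},{"linear":[0.75,-1,0],"turn":[0,0,-1]},{"linear":[0.75,-1,0],"turn":[0,0,-1]},{"linear":[0.75,-1,0],"turn":[0,0,-1]},{"linear":[0.75,-1,0],"turn":[0,0,-1]},{"linear":[0.75,-1,0],"turn":[0,0,-1]},{"linear":[0.75,-1,0],"turn":[0,0,-1]},{"linear":[0.75,-1,0],"turn":[0,0,-1]}]' 0
```

```text
caddy rim left/right [ 0.45029644 -0.41793202] [ 0.45128019 -0.59721279]
-0.225 [ 0.46348435 -0.26639312]
-0.21 [ 0.4657197  -0.25156061]
-0.0 [ 0.49701449 -0.04390552]
0.0245 [ 0.50066555 -0.01967909]
dirs x 0.9888337547402282 -0.14902283545263234 y 0.14902283545263234 0.9888337547402282
time: 1.77
ee_pos: [0.4479, 0.1545, 0.2558]
ee_rot: [-3.141, 0.0, 1.482]
contact_force: [0.0, 1.4, 0.8]
finger_gap: 0.0428
grasp_force: 0.0
```

```bash
python3 -m handwheel '[{"linear":[0.04,-1,0],"turn":[0,0,-0.92]},{"linear":[0.04,-1,0],"turn":[0,0,0]},{"linear":[0.04,-1,0],"turn":[0,0,0]},{"linear":[0.04,-1,0],"turn":[0,0,0]},{"linear":[0.04,-1,0],"turn":[0,0,0]},{"linear":[0.04,-1,0],"turn":[0,0,0]},{"linear":[0.04,-1,0],"turn":[0,0,0]},{"linear":[0.04,-1,0],"turn":[0,0,0]},{"linear":[0.04,-1,0],"turn":[0,0,0]},{"linear":[0.04,-1,0],"turn":[0,0,0]},{"linear":[0.04,-1,0],"turn":[0,0,0]},{"linear":[0.04,-1,0],"turn":[0,0,0]},{"linear":[0.04,-1,0],"turn":[0,0,0]},{"linear":[0.04,-1,0],"turn":[0,0,0]},{"linear":[0.04,-1,0],"turn":[0,0,0]},{"linear":[0.04,-1,0],"turn":[0,0,0]},{"linear":[0.04,-1,0],"turn":[0,0,0]},{"linear":[0.04,-1,0],"turn":[0,0,0]},{"linear":[0.04,-1,0],"turn":[0,0,0]},{"linear":[0.04,-1,0],"turn":[0,0,0]}]'
python3 -m handwheel '[{"linear":[0,-1,0],"turn":[0,0,0]},{"linear":[0,-0.3,-0.5],"turn":[0,0,0]},{"linear":[0,0,-1],"turn":[0,0,0]},{"linear":[0,0,-1],"turn":[0,0,0]},{"linear":[0,0,-1],"turn":[0,0,0]},{"linear":[0,0,-1],"turn":[0,0,0]},{"linear":[0,0,-1],"turn":[0,0,0]},{"linear":[0,0,-1],"turn":[0,0,0]},{"linear":[0,0,-1],"turn":[0,0,0]},{"linear":[0,0,0],"turn":[0,0,0]},{"linear":[0,0,0],"turn":[0,0,0]}]'
python3 - <<'E'
from plant import bot
import cv2
print(bot.tip_reach,bot.observe()["joint_pos"])
s=bot.get_image("side")["frame"][190:330,200:390];w=bot.get_image("wrist")["frame"]
cv2.imwrite("pics/p1.png",cv2.hconcat([cv2.resize(s,(400,295),interpolation=2),cv2.resize(w,(393,295))]))
E
```

```text
time: 3.43
ee_pos: [0.4633, -0.245, 0.2557]
ee_rot: [-3.141, -0.001, 1.421]
contact_force: [-0.3, -0.1, 0.1]
finger_gap: 0.0427
grasp_force: 0.0
time: 4.35
ee_pos: [0.4623, -0.2686, 0.1044]
ee_rot: [-3.137, -0.003, 1.422]
contact_force: [0.3, 0.6, 0.8]
finger_gap: 0.0422
grasp_force: 0.0
0.025 [-6.88372750e-01  3.02308072e-01  1.76742601e+00  2.78598540e-04
  1.07686997e+00 -5.39290548e-01]
```

View pics/p1.png

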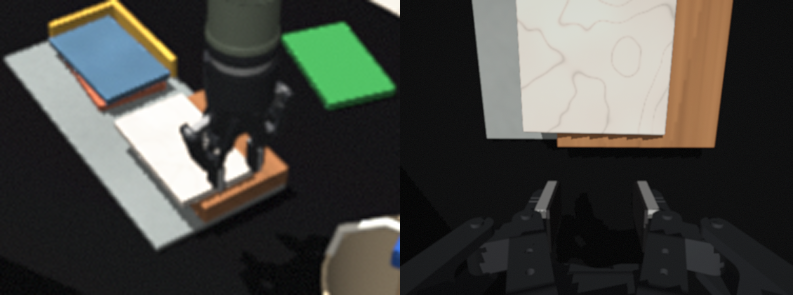

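The side view shows the fingers behind white's near end. In the wrist view they are centred on the tile (595 against 598 px). I'll lower to the tile's edge height and start pushing.

```bash
python3 -m handwheel '[{"linear":[0,0,-1],"turn":[0,0,0]},{"linear":[0,0,-0.8],"turn":[0,0,0]},{"linear":[0,0,-0.37],"turn":[0,0,0]},{"linear":[0,0,0],"turn":[0,0,0]},{"linear":[0.03,0.2,0],"turn":[0,0,0]},{"linear":[0.03,0.2,0],"turn":[0,0,0]},{"linear":[0.03,0.2,0],"turn":[0,0,0]},{"linear":[0.015,0.1,0],"turn":[0,0,0]},{"linear":[0.015,0.1,0],"turn":[0,0,0]},{"linear":[0.015,0.1,0],"turn":[0,0,0]},{"linear":[0.015,0.1,0],"turn":[0,0,0]},{"linear":[0.015,0.1,0],"turn":[0,0,0]},{"linear":[0.015,0.1,0],"turn":[0,0,0]},{"linear":[0.015,0.1,0],"turn":[0,0,0]}]'
python3 -m handwheel '[{"linear":[0.015,0.1,0],"turn":[0,0,0]},{"linear":[0.015,0.1,0],"turn":[0,0,0]},{"linear":[0.015,0.1,0],"turn":[0,0,0]},{"linear":[0.03,0.2,0],"turn":[0,0,0]},{"linear":[0.03,0.2,0],"turn":[0,0,0]},{"linear":[0.03,0.2,0],"turn":[0,0,0]},{"linear":[0.03,0.2,0],"turn":[0,0,0]},{"linear":[0.03,0.2,0],"turn":[0,0,0]}]'
```

```text
time: 5.62
ee_pos: [0.4678, -0.2445, 0.0631]
ee_rot: [3.141, 0.001, 1.421]
contact_force: [-0.8, -1.2, 0.9]
finger_gap: 0.0425
grasp_force: 0.6
time: 6.28
ee_pos: [0.4715, -0.2177, 0.0628]
ee_rot: [-3.141, -0.0, 1.421]
contact_force: [-0.4, -1.1, 1.2]
finger_gap: 0.043
grasp_force: 0.6
```

```bash
python3 -m handwheel '[{"linear":[0.04,0.26,0],"turn":[0,0,0]},{"linear":[0.04,0.26,0],"turn":[0,0,0]},{"linear":[0.04,0.26,0],"turn":[0,0,0]},{"linear":[0.04,0.26,0],"turn":[0,0,0]},{"linear":[0.04,0.26,0],"turn":[0,0,0]},{"linear":[0.04,0.26,0],"turn":[0,0,0]},{"linear":[0.04,0.26,0],"turn":[0,0,0]},{"linear":[0.04,0.26,0],"turn":[0,0,0]},{"linear":[0.04,0.26,0],"turn":[0,0,0]},{"linear":[0.04,0.26,0],"turn":[0,0,0]},{"linear":[0.04,0.26,0],"turn":[0,0,0]},{"linear":[0.04,0.26,0],"turn":[0,0,0]},{"linear":[0.04,0.26,0],"turn":[0,0,0]},{"linear":[0.04,0.26,0],"turn":[0,0,0]},{"linear":[0.04,0.26,0],"turn":[0,0,0]},{"linear":[0.02,0.13,0],"turn":[0,0,0]}]'
python3 - <<'E'
from plant import bot
import cv2
s=bot.get_image("side")["frame"][170:310,190:380];w=bot.get_image("wrist")["frame"]
cv2.imwrite("pics/p2.png",cv2.hconcat([cv2.resize(s,(400,295),interpolation=2),cv2.resize(w,(393,295))]))
E
```

```text
time: 7.62
ee_pos: [0.4839, -0.1368, 0.0628]
ee_rot: [-3.141, -0.0, 1.422]
contact_force: [0.5, -1.0, -0.4]
finger_gap: 0.043
grasp_force: 0.4
```

View pics/p2.png

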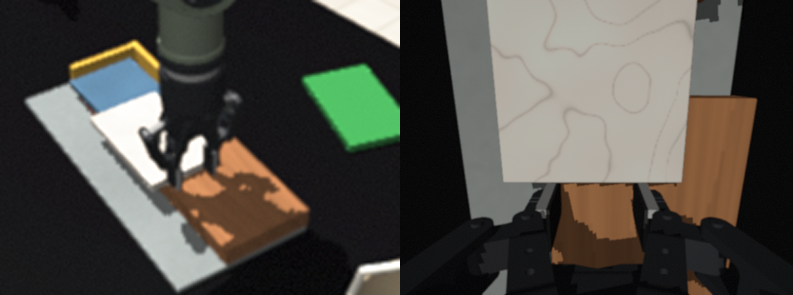

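White is straight and now bridges from the ledge onto blue (side view, rear edge near (155,185)). I'll continue off the ledge.

```bash
python3 -m handwheel '[{"linear":[0.04,0.26,0],"turn":[0,0,0]},{"linear":[0.04,0.26,0],"turn":[0,0,0]},{"linear":[0.04,0.26,0],"turn":[0,0,0]},{"linear":[0.04,0.26,0],"turn":[0,0,0]},{"linear":[0.04,0.26,0],"turn":[0,0,0]},{"linear":[0.04,0.26,0],"turn":[0,0,0]},{"linear":[0.04,0.26,0],"turn":[0,0,0]},{"linear":[0.04,0.26,0],"turn":[0,0,0]},{"linear":[0.04,0.26,0],"turn":[0,0,0]},{"linear":[0.04,0.26,0],"turn":[0,0,0]},{"linear":[0.04,0.26,0],"turn":[0,0,0]},{"linear":[0.04,0.26,0],"turn":[0,0,0]},{"linear":[0.04,0.26,0],"turn":[0,0,0]},{"linear":[0.04,0.26,0],"turn":[0,0,0]},{"linear":[0.04,0.26,0],"turn":[0,0,0]},{"linear":[0.02,0.13,0],"turn":[0,0,0]}]'
python3 -m handwheel '[{"linear":[0.03,0.2,-0.05],"turn":[0,0,0]},{"linear":[0.03,0.2,-0.05],"turn":[0,0,0]},{"linear":[0.03,0.2,0],"turn":[0,0,0]},{"linear":[0.015,0.1,0],"turn":[0,0,0]},{"linear":[0,0,0],"turn":[0,0,0]}]'
python3 - <<'E'
from plant import bot
import cv2
s=bot.get_image("side")["frame"][160:300,190:380];w=bot.get_image("wrist")["frame"]
cv2.imwrite("pics/p3.png",cv2.hconcat([cv2.resize(s,(400,295),interpolation=2),cv2.resize(w,(393,295))]))
E
```

```text
time: 9.05
ee_pos: [0.4964, -0.0564, 0.0629]
ee_rot: [-3.142, -0.0, 1.422]
contact_force: [0.0, -0.8, -0.5]
finger_gap: 0.0425
grasp_force: 0.4
time: 9.47
ee_pos: [0.4984, -0.0425, 0.0608]
ee_rot: [-3.141, -0.0, 1.422]
contact_force: [1.2, 0.1, -0.8]
finger_gap: 0.0426
grasp_force: 0.0
```

View pics/p3.png

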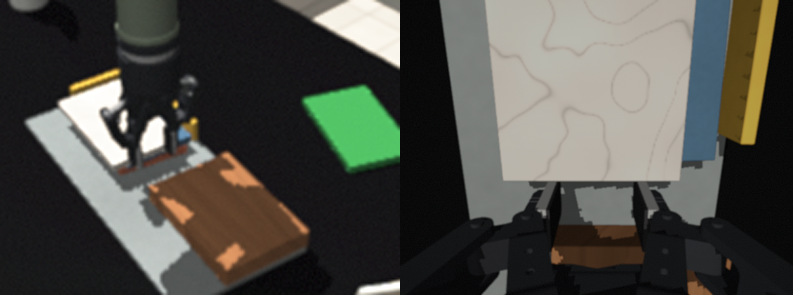

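White now lies on the pile, square, with its rear edge at the fingers. I'll back off, lower to the bottom tile's height, shift to mid-pile and push all three to the end fence.

```bash
python3 -m handwheel '[{"linear":[-0.03,-0.2,0],"turn":[0,0,0]},{"linear":[0.3,-0.045,0],"turn":[0,0,0]},{"linear":[0.3,-0.045,0],"turn":[0,0,0]},{"linear":[0,0,-0.5],"turn":[0,0,0]},{"linear":[0,0,-0.5],"turn":[0,0,0]},{"linear":[0,0,-0.24],"turn":[0,0,0]},{"linear":[0,0,0],"turn":[0,0,0]}]'
python3 -m handwheel '[{"linear":[0.015,0.1,0],"turn":[0,0,0]},{"linear":[0.015,0.1,0],"turn":[0,0,0]},{"linear":[0.015,0.1,0],"turn":[0,0,0]},{"linear":[0.015,0.1,0],"turn":[0,0,0]},{"linear":[0.015,0.1,0],"turn":[0,0,0]},{"linear":[0.015,0.1,0],"turn":[0,0,0]},{"linear":[0.015,0.1,0],"turn":[0,0,0]}]'
python3 -m handwheel '[{"linear":[0.012,0.08,0],"turn":[0,0,0]},{"linear":[0.012,0.08,0],"turn":[0,0,0]},{"linear":[0.012,0.08,0],"turn":[0,0,0]}]'
```

```text
time: 10.15
ee_pos: [0.5077, -0.0483, 0.0337]
ee_rot: [-3.136, -0.001, 1.421]
contact_force: [0.1, 1.1, -0.2]
finger_gap: 0.0427
grasp_force: 0.0
time: 10.73
ee_pos: [0.5122, -0.0353, 0.0364]
ee_rot: [3.141, 0.001, 1.422]
contact_force: [-0.9, -3.0, 0.8]
finger_gap: 0.0425
grasp_force: 1.6
time: 10.98
ee_pos: [0.513, -0.0303, 0.0364]
ee_rot: [3.141, 0.001, 1.421]
contact_force: [-0.6, -3.3, 0.8]
finger_gap: 0.0426
grasp_force: 1.7
```

```bash
python3 -m handwheel '[{"linear":[0.008,0.05,0],"turn":[0,0,0]},{"linear":[0.008,0.05,0],"turn":[0,0,0]},{"linear":[0.008,0.05,0],"turn":[0,0,0]},{"linear":[0.008,0.05,0],"turn":[0,0,0]}]'
python3 -m handwheel '[{"linear":[0.006,0.04,0],"turn":[0,0,0]},{"linear":[0.006,0.04,0],"turn":[0,0,0]}]'
```

```text
time: 11.32
ee_pos: [0.514, -0.0273, 0.0363]
ee_rot: [3.14, 0.002, 1.422]
contact_force: [1.5, -8.3, -1.0]
finger_gap: 0.0425
grasp_force: 4.3
time: 11.48
ee_pos: [0.5145, -0.0266, 0.0364]
ee_rot: [3.139, 0.004, 1.422]
contact_force: [-0.3, -13.4, -0.6]
finger_gap: 0.0426
grasp_force: 6.1
```

```bash
python3 -m handwheel '[{"linear":[0.006,0.04,0],"turn":[0,0,0]}]'
```

```text
time: 11.57
ee_pos: [0.5146, -0.0264, 0.0364]
ee_rot: [3.139, 0.005, 1.422]
contact_force: [-0.1, -13.8, -1.0]
finger_gap: 0.0424
grasp_force: 6.5
```

Contact with the end fence at about 13 N. Next I back off, lift, and go round to the -x side with the hand turned 90°.

```bash
python3 -m handwheel '[{"linear":[-0.03,-0.2,0],"turn":[0,0,0]},{"linear":[-0.03,-0.2,0],"turn":[0,0,0]},{"linear":[0,0,1],"turn":[0,0,0]},{"linear":[0,0,1],"turn":[0,0,0]},{"linear":[0,0,1],"turn":[0,0,0]},{"linear":[0,0,0.8],"turn":[0,0,0]},{"linear":[-0.19,0.29,0],"turn":[0,0,1]},{"linear":[-0.19,0.29,0],"turn":[0,0,1]},{"linear":[-0.19,0.29,0],"turn":[0,0,1]},{"linear":[-0.19,0.29,0],"turn":[0,0,1]},{"linear":[-0.19,0.29,0],"turn":[0,0,1]},{"linear":[-0.19,0.29,0],"turn":[0,0,1]},{"linear":[-0.19,0.29,0],"turn":[0,0,1]},{"linear":[-0.19,0.29,0],"turn":[0,0,1]},{"linear":[-0.19,0.29,0],"turn":[0,0,1]},{"linear":[-0.19,0.29,0],"turn":[0,0,1]},{"linear":[-0.19,0.29,0],"turn":[0,0,1]},{"linear":[-0.19,0.29,0],"turn":[0,0,1]}]'
python3 -m handwheel '[{"linear":[-0.19,0.29,0],"turn":[0,0,1]},{"linear":[-0.19,0.29,0],"turn":[0,0,1]},{"linear":[-0.19,0.29,0],"turn":[0,0,1]},{"linear":[-0.19,0.29,0],"turn":[0,0,1]},{"linear":[-0.19,0.29,0],"turn":[0,0,1]},{"linear":[-0.19,0.29,0],"turn":[0,0,1]},{"linear":[-0.19,0.29,0],"turn":[0,0,1]},{"linear":[-0.19,0.29,0],"turn":[0,0,1]},{"linear":[0,0,0],"turn":[0,0,1]},{"linear":[0,0,0],"turn":[0,0,1]},{"linear":[0,0,0],"turn":[0,0,0.5]},{"linear":[0,0,0],"turn":[0,0,0]}]'
python3 - <<'E'
from plant import bot
from h import *
S=np.array([0.51778,-0.047035,-0.14958])
o=bot.observe();print(tostand(S,o["ee_pos"][:2]))
d=bot.get_image("top")["frame"][185:290,210:370];w=bot.get_image("wrist")["frame"]
cv2.imwrite("pics/p4.png",cv2.hconcat([cv2.resize(d,(400,262),interpolation=2),cv2.resize(w,(350,262))]))
E
```

```text
time: 13.07
ee_pos: [0.466, 0.039, 0.1117]
ee_rot: [3.142, -0.002, 2.263]
contact_force: [0.8, -0.0, 0.3]
finger_gap: 0.0429
grasp_force: 0.0
time: 14.07
ee_pos: [0.4357, 0.085, 0.1117]
ee_rot: [3.141, -0.001, 2.993]
contact_force: [0.1, 0.4, -0.3]
finger_gap: 0.0426
grasp_force: 0.0
[-0.10084518  0.11835706]
```

View pics/p4.png

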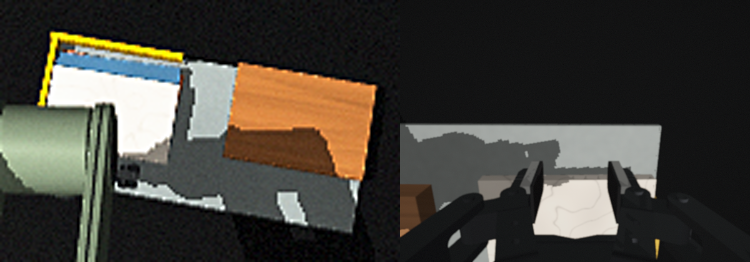

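The top view shows all tiles at the end fence, with a blue strip and white offset towards -x. The hand is outside white's near side, so I descend and push towards the side fence.

```bash
python3 -m handwheel '[{"linear":[0,0,-1],"turn":[0,0,0]},{"linear":[0,0,-0.7],"turn":[0,0,0]},{"linear":[0,0,-0.5],"turn":[0,0,0]},{"linear":[0,0,-0.5],"turn":[0,0,0]},{"linear":[0,0,-0.5],"turn":[0,0,0]},{"linear":[0,0,-0.5],"turn":[0,0,0]},{"linear":[0,0,-0.1],"turn":[0,0,0]},{"linear":[0,0,0],"turn":[0,0,0]}]'
python3 -m handwheel '[{"linear":[0.1,-0.015,0],"turn":[0,0,0]},{"linear":[0.1,-0.015,0],"turn":[0,0,0]},{"linear":[0.1,-0.015,0],"turn":[0,0,0]},{"linear":[0.1,-0.015,0],"turn":[0,0,0]},{"linear":[0.1,-0.015,0],"turn":[0,0,0]},{"linear":[0.1,-0.015,0],"turn":[0,0,0]},{"linear":[0.1,-0.015,0],"turn":[0,0,0]},{"linear":[0.1,-0.015,0],"turn":[0,0,0]},{"linear":[0.1,-0.015,0],"turn":[0,0,0]},{"linear":[0.1,-0.015,0],"turn":[0,0,0]},{"linear":[0.1,-0.015,0],"turn":[0,0,0]},{"linear":[0.1,-0.015,0],"turn":[0,0,0]}]'
python3 -m handwheel '[{"linear":[0.1,-0.015,0],"turn":[0,0,0]},{"linear":[0.1,-0.015,0],"turn":[0,0,0]},{"linear":[0.1,-0.015,0],"turn":[0,0,0]},{"linear":[0.1,-0.015,0],"turn":[0,0,0]},{"linear":[0.1,-0.015,0],"turn":[0,0,0]}]'
```

```text
time: 14.83
ee_pos: [0.4357, 0.0843, 0.0352]
ee_rot: [-3.141, -0.002, 2.992]
contact_force: [0.6, 0.0, 0.1]
finger_gap: 0.0429
grasp_force: 0.0
time: 15.83
ee_pos: [0.4604, 0.0807, 0.036]
ee_rot: [-3.142, -0.0, 2.992]
contact_force: [0.1, 0.5, -0.1]
finger_gap: 0.0424
grasp_force: 0.3
time: 16.25
ee_pos: [0.4706, 0.0792, 0.036]
ee_rot: [-3.142, -0.0, 2.992]
contact_force: [-0.4, -0.0, -0.3]
finger_gap: 0.0429
grasp_force: 0.3
```

```bash
python3 -m handwheel '[{"linear":[0.05,-0.008,0],"turn":[0,0,0]},{"linear":[0.05,-0.008,0],"turn":[0,0,0]},{"linear":[0.05,-0.008,0],"turn":[0,0,0]},{"linear":[0.05,-0.008,0],"turn":[0,0,0]},{"linear":[0.05,-0.008,0],"turn":[0,0,0]},{"linear":[0.05,-0.008,0],"turn":[0,0,0]}]'
python3 -m handwheel '[{"linear":[0.05,-0.008,0],"turn":[0,0,0]},{"linear":[0.05,-0.008,0],"turn":[0,0,0]}]'
```

```text
time: 16.75
ee_pos: [0.4755, 0.0782, 0.0357]
ee_rot: [-3.141, -0.002, 2.992]
contact_force: [-4.0, 0.8, 0.2]
finger_gap: 0.0427
grasp_force: 1.6
time: 16.92
ee_pos: [0.478, 0.0778, 0.0358]
ee_rot: [-3.141, -0.001, 2.992]
contact_force: [-3.4, 0.4, -0.3]
finger_gap: 0.0428
grasp_force: 1.5
```

```bash
python3 -m handwheel '[{"linear":[0.04,-0.006,0],"turn":[0,0,0]},{"linear":[0.04,-0.006,0],"turn":[0,0,0]}]'
```

```text
time: 17.08
ee_pos: [0.48, 0.0777, 0.0359]
ee_rot: [3.142, -0.0, 2.992]
contact_force: [-3.1, -0.3, -1.0]
finger_gap: 0.0428
grasp_force: 1.5
```

```bash
python3 -m handwheel '[{"linear":[0.04,-0.006,0],"turn":[0,0,0]},{"linear":[0.03,-0.005,0],"turn":[0,0,0]}]'
```

```text
time: 17.25
ee_pos: [0.4812, 0.0776, 0.036]
ee_rot: [3.141, -0.001, 2.992]
contact_force: [-5.1, 1.1, -0.5]
finger_gap: 0.0428
grasp_force: 2.1
```

```bash
python3 -m handwheel '[{"linear":[0.03,-0.005,0],"turn":[0,0,0]},{"linear":[0.03,-0.005,0],"turn":[0,0,0]}]'
```

```text
time: 17.42
ee_pos: [0.4818, 0.0774, 0.0359]
ee_rot: [-3.141, -0.002, 2.992]
contact_force: [-6.1, 0.2, 1.7]
finger_gap: 0.0426
grasp_force: 2.8
```

```bash
python3 -m handwheel '[{"linear":[0.03,-0.005,0],"turn":[0,0,0]},{"linear":[0.03,-0.005,0],"turn":[0,0,0]}]'
```

```text
time: 17.58
ee_pos: [0.4827, 0.0771, 0.0358]
ee_rot: [-3.141, -0.003, 2.992]
contact_force: [-5.8, -0.6, 2.0]
finger_gap: 0.0431
grasp_force: 3.0
```

```bash
python3 -m handwheel '[{"linear":[0.03,-0.005,0],"turn":[0,0,0]},{"linear":[0.03,-0.005,0],"turn":[0,0,0]}]'
```

```text
time: 17.75
ee_pos: [0.4838, 0.0768, 0.0358]
ee_rot: [-3.141, -0.003, 2.992]
contact_force: [-6.2, -0.4, 1.5]
finger_gap: 0.0428
grasp_force: 3.0
```

```bash
python3 -m handwheel '[{"linear":[0.03,-0.005,0],"turn":[0,0,0]},{"linear":[0.03,-0.005,0],"turn":[0,0,0]}]'
```

```text
time: 17.92
ee_pos: [0.4849, 0.0766, 0.0357]
ee_rot: [-3.141, -0.003, 2.992]
contact_force: [-6.9, -0.3, 2.4]
finger_gap: 0.0426
grasp_force: 3.2
```

```bash
python3 -m handwheel '[{"linear":[0.03,-0.005,0],"turn":[0,0,0]},{"linear":[0.03,-0.005,0],"turn":[0,0,0]}]'
```

```text
time: 18.08
ee_pos: [0.4854, 0.0766, 0.0356]
ee_rot: [-3.141, -0.005, 2.992]
contact_force: [-8.1, 0.5, 3.5]
finger_gap: 0.0427
grasp_force: 4.2
```

```bash
python3 -m handwheel '[{"linear":[0.03,-0.005,0],"turn":[0,0,0]},{"linear":[0.03,-0.005,0],"turn":[0,0,0]}]'
```

```text
time: 18.25
ee_pos: [0.4855, 0.0766, 0.0353]
ee_rot: [-3.141, -0.007, 2.992]
contact_force: [-10.4, 0.9, 3.5]
finger_gap: 0.0424
grasp_force: 5.3
```

```bash
python3 -m handwheel '[{"linear":[0.03,-0.005,0],"turn":[0,0,0]},{"linear":[0,0,0],"turn":[0,0,0]}]'
python3 - <<'E'
from plant import bot
from h import *
S=np.array([0.51778,-0.047035,-0.14958])
o=bot.observe();print(tostand(S,o["ee_pos"][:2]),o["contact_force"])
d=bot.get_image("top")["frame"][190:270,220:300];w=bot.get_image("side")["frame"][170:270,190:310]
cv2.imwrite("pics/p5.png",cv2.hconcat([cv2.resize(d,(380,380),interpolation=2),cv2.resize(w,(420,380),interpolation=2)]))
E
```

```text
time: 18.42
ee_pos: [0.4855, 0.0766, 0.0351]
ee_rot: [-3.141, -0.009, 2.992]
contact_force: [-11.2, 0.7, 4.3]
finger_gap: 0.0428
grasp_force: 5.4
[-0.05032597  0.11740136] [-11.15980257   0.70507957   4.28639338]
```

View pics/p5.png

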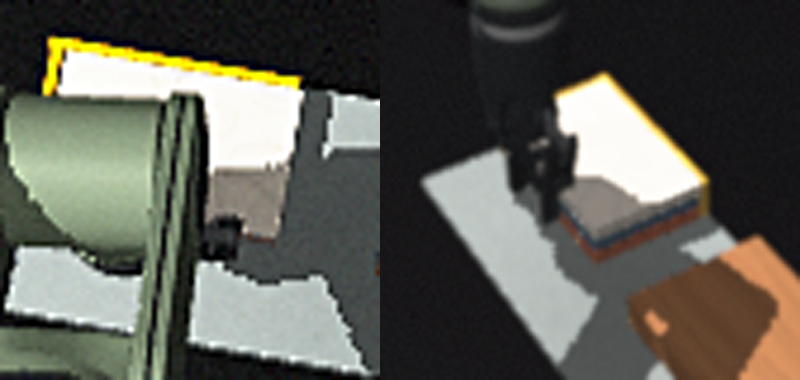

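At the side fence the pile looks nearly flush, with a terracotta sliver at (270,237) in the left crop. The earlier end push stopped about 4 mm short of nominal, so I'll repeat it now that the pile is square in x.

```bash
python3 -m handwheel '[{"linear":[-0.2,0.03,0],"turn":[0,0,0]},{"linear":[-0.2,0.03,0],"turn":[0,0,0]},{"linear":[0,0,1],"turn":[0,0,0]},{"linear":[0,0,1],"turn":[0,0,0]},{"linear":[0,0,1],"turn":[0,0,0]},{"linear":[0,0,0.8],"turn":[0,0,0]},{"linear":[0.126,-0.305,0],"turn":[0,0,-1]},{"linear":[0.126,-0.305,0],"turn":[0,0,-1]},{"linear":[0.126,-0.305,0],"turn":[0,0,-1]},{"linear":[0.126,-0.305,0],"turn":[0,0,-1]},{"linear":[0.126,-0.305,0],"turn":[0,0,-1]},{"linear":[0.126,-0.305,0],"turn":[0,0,-1]},{"linear":[0.126,-0.305,0],"turn":[0,0,-1]},{"linear":[0.126,-0.305,0],"turn":[0,0,-1]},{"linear":[0.126,-0.305,0],"turn":[0,0,-1]},{"linear":[0.126,-0.305,0],"turn":[0,0,-1]},{"linear":[0.126,-0.305,0],"turn":[0,0,-1]},{"linear":[0.126,-0.305,0],"turn":[0,0,-1]}]'
python3 -m handwheel '[{"linear":[0.126,-0.305,0],"turn":[0,0,-1]},{"linear":[0.126,-0.305,0],"turn":[0,0,-1]},{"linear":[0.126,-0.305,0],"turn":[0,0,-1]},{"linear":[0.126,-0.305,0],"turn":[0,0,-1]},{"linear":[0.126,-0.305,0],"turn":[0,0,-1]},{"linear":[0.126,-0.305,0],"turn":[0,0,-1]},{"linear":[0.126,-0.305,0],"turn":[0,0,-1]},{"linear":[0.126,-0.305,0],"turn":[0,0,-1]},{"linear":[0,0,0],"turn":[0,0,-1]},{"linear":[0,0,0],"turn":[0,0,-1]},{"linear":[0,0,0],"turn":[0,0,-0.5]},{"linear":[0,0,0],"turn":[0,0,0]}]'
python3 - <<'E'
from plant import bot
from h import *
S=np.array([0.51778,-0.047035,-0.14958])
o=bot.observe();print(tostand(S,o["ee_pos"][:2]))
d=bot.get_image("top")["frame"][190:270,210:310];w=bot.get_image("wrist")["frame"]
cv2.imwrite("pics/p6.png",cv2.hconcat([cv2.resize(d,(400,320),interpolation=2),cv2.resize(w,(400,320),interpolation=2)]))
E
```

```text
time: 20.02
ee_pos: [0.5137, 0.0034, 0.1133]
ee_rot: [3.138, 0.004, 2.151]
contact_force: [0.2, 0.5, -0.9]
finger_gap: 0.0429
grasp_force: 0.0
time: 21.02
ee_pos: [0.5335, -0.0453, 0.1133]
ee_rot: [3.137, 0.001, 1.421]
contact_force: [-0.3, -0.2, 0.2]
finger_gap: 0.0428
grasp_force: 0.0
[0.0152912  0.00406159]
```

View pics/p6.png

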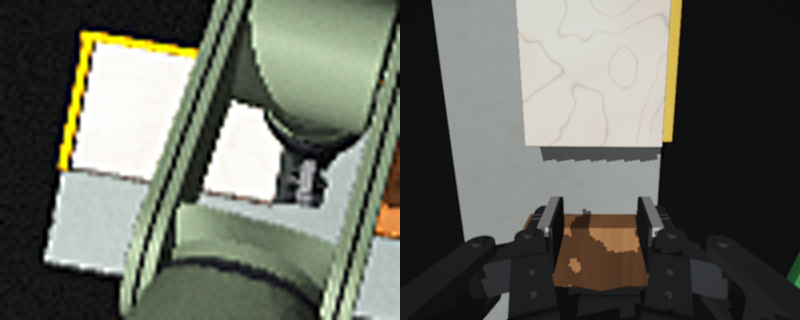

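The wrist view shows white's rear edge (row 147) slightly past the side fence end (row 140), so it is a few mm short in y. I'll repeat the end push.

```bash
python3 -m handwheel '[{"linear":[-0.25,0.04,-1],"turn":[0,0,0]},{"linear":[0,0,-0.8],"turn":[0,0,0]},{"linear":[0,0,-0.5],"turn":[0,0,0]},{"linear":[0,0,-0.5],"turn":[0,0,0]},{"linear":[0,0,-0.5],"turn":[0,0,0]},{"linear":[0,0,-0.5],"turn":[0,0,0]},{"linear":[0,0,-0.05],"turn":[0,0,0]},{"linear":[0,0,0],"turn":[0,0,0]}]'
python3 -m handwheel '[{"linear":[0.015,0.1,0],"turn":[0,0,0]},{"linear":[0.015,0.1,0],"turn":[0,0,0]},{"linear":[0.015,0.1,0],"turn":[0,0,0]},{"linear":[0.015,0.1,0],"turn":[0,0,0]},{"linear":[0.015,0.1,0],"turn":[0,0,0]},{"linear":[0.015,0.1,0],"turn":[0,0,0]}]'
python3 -m handwheel '[{"linear":[0.006,0.04,0],"turn":[0,0,0]},{"linear":[0.006,0.04,0],"turn":[0,0,0]},{"linear":[0.006,0.04,0],"turn":[0,0,0]},{"linear":[0.006,0.04,0],"turn":[0,0,0]}]'
```

```text
time: 21.78
ee_pos: [0.5262, -0.0437, 0.0343]
ee_rot: [-3.14, -0.0, 1.421]
contact_force: [0.5, -0.5, 1.0]
finger_gap: 0.0429
grasp_force: 0.0
time: 22.28
ee_pos: [0.5287, -0.0316, 0.0354]
ee_rot: [3.141, 0.0, 1.421]
contact_force: [-0.4, 0.6, -0.3]
finger_gap: 0.0424
grasp_force: 0.0
time: 22.62
ee_pos: [0.5289, -0.0286, 0.0351]
ee_rot: [-3.142, 0.0, 1.421]
contact_force: [0.3, -1.0, -0.7]
finger_gap: 0.0426
grasp_force: 0.3
```

```bash
python3 -m handwheel '[{"linear":[0.006,0.04,0],"turn":[0,0,0]},{"linear":[0.006,0.04,0],"turn":[0,0,0]}]'
```

```text
time: 22.78
ee_pos: [0.5292, -0.0273, 0.0351]
ee_rot: [-3.142, 0.0, 1.421]
contact_force: [-0.7, -3.1, 0.0]
finger_gap: 0.0425
grasp_force: 1.6
```

```bash
python3 -m handwheel '[{"linear":[0.006,0.04,0],"turn":[0,0,0]},{"linear":[0.006,0.04,0],"turn":[0,0,0]}]'
```

```text
time: 22.95
ee_pos: [0.5293, -0.0261, 0.0351]
ee_rot: [-3.142, 0.001, 1.421]
contact_force: [-0.7, -5.5, 0.3]
finger_gap: 0.0427
grasp_force: 3.1
```

```bash
python3 -m handwheel '[{"linear":[0.006,0.04,0],"turn":[0,0,0]},{"linear":[0.006,0.04,0],"turn":[0,0,0]}]'
```

```text
time: 23.12
ee_pos: [0.5294, -0.026, 0.0351]
ee_rot: [-3.141, 0.004, 1.422]
contact_force: [-2.7, -12.0, 0.5]
finger_gap: 0.0424
grasp_force: 6.2
```

```bash
python3 -m handwheel '[{"linear":[0.003,0.02,0],"turn":[0,0,0]},{"linear":[0,0,0],"turn":[0,0,0]}]'
python3 -m handwheel '[{"linear":[-0.03,-0.2,0],"turn":[0,0,0]},{"linear":[-0.03,-0.2,0],"turn":[0,0,0]},{"linear":[0,0,1],"turn":[0,0,0]},{"linear":[0,0,1],"turn":[0,0,0]},{"linear":[0,0,1],"turn":[0,0,0]},{"linear":[0,-0.5,1],"turn":[0,0,0]},{"linear":[0,-1,0.5],"turn":[0,0,0]},{"linear":[-0.2,-1,0],"turn":[0,0,0]},{"linear":[-0.2,-1,0],"turn":[0,0,0]},{"linear":[-0.2,-1,0],"turn":[0,0,0]},{"linear":[-0.2,-1,0],"turn":[0,0,0]},{"linear":[0,-1,0],"turn":[0,0,0]},{"linear":[0,-1,0],"turn":[0,0,0]},{"linear":[0,0,0],"turn":[0,0,0]}]'
python3 - <<'E'
from plant import bot
from h import *
d=bot.get_image("top")["frame"][190:260,215:300];w=bot.get_image("side")["frame"][175:255,210:305]
cv2.imwrite("pics/p7.png",cv2.hconcat([cv2.resize(d,(400,330),interpolation=2),cv2.resize(w,(392,330),interpolation=2)]))
E
```

```text
time: 23.28
ee_pos: [0.5293, -0.026, 0.0351]
ee_rot: [-3.141, 0.005, 1.422]
contact_force: [-3.4, -11.1, 1.0]
finger_gap: 0.0432
grasp_force: 5.5
time: 24.45
ee_pos: [0.513, -0.1844, 0.1255]
ee_rot: [3.14, 0.001, 1.418]
contact_force: [0.5, -0.5, -0.5]
finger_gap: 0.0426
grasp_force: 0.0
```

View pics/p7.png

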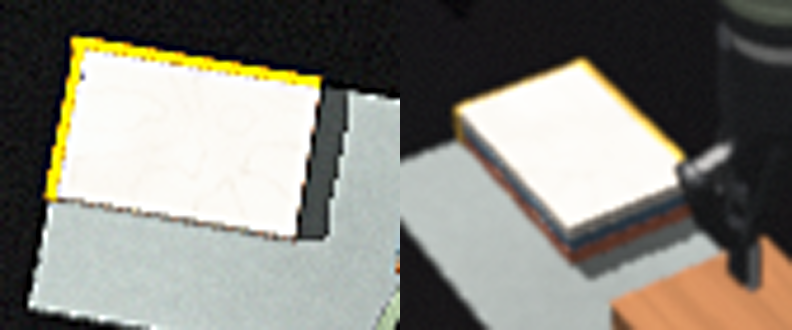

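The pile looks square and flush against both fences. I'll check white numerically from the corners in the top crop.

```bash
python3 - <<'E'
from h import *
from plant import bot
S=np.array([0.51778,-0.047035,-0.14958])
f=400/85;g=330/70
Q=lambda u,v:((u+.5)/f-.5+215,(v+.5)/g-.5+190)
L=[[.05,.08],[.05,-.08],[-.05,-.08],[-.05,.08]]
q,r=fit(L,[px2w(Q(*p),.044) for p in[(83,51),(319,88),(297,238),(60,200)]])
print(np.round(tostand(S,q[:2])*1e3,1),np.rad2deg(q[2]-S[2]),r.tolist())
d=bot.get_image("top")["frame"];s=bot.get_image("side")["frame"]
a=d[193:245,220:290];b=s[185:245,215:300]
cv2.imwrite("pics/p8.png",cv2.hconcat([cv2.resize(a,(400,300),interpolation=0),cv2.resize(b,(400,300),interpolation=2)]))
E
```

```text
[  9.2 113.1] 0.9410863596554336 [[-1.1, -0.8], [0.0, -0.8], [1.0, 0.1], [0.1, 1.5]]
```

View pics/p8.png

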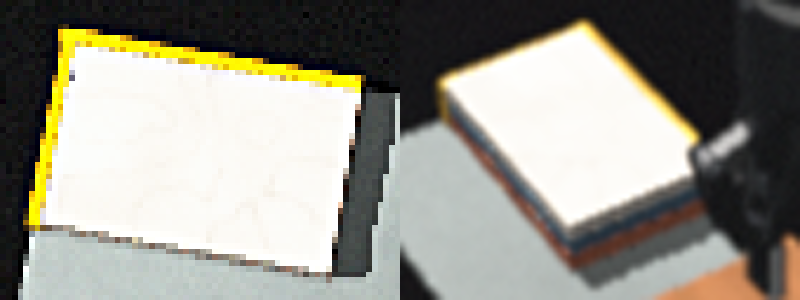

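A single dark pixel at (72,75) hints at about 1 mm of residual skew. I'll do one more gentle side push and then an end push to make sure.

```bash
python3 -m handwheel '[{"linear":[-0.104,0.653,0],"turn":[0,0,1]},{"linear":[-0.104,0.653,0],"turn":[0,0,1]},{"linear":[-0.104,0.653,0],"turn":[0,0,1]},{"linear":[-0.104,0.653,0],"turn":[0,0,1]},{"linear":[-0.104,0.653,0],"turn":[0,0,1]},{"linear":[-0.104,0.653,0],"turn":[0,0,1]},{"linear":[-0.104,0.653,0],"turn":[0,0,1]},{"linear":[-0.104,0.653,0],"turn":[0,0,1]},{"linear":[-0.104,0.653,0],"turn":[0,0,1]},{"linear":[-0.104,0.653,0],"turn":[0,0,1]},{"linear":[-0.104,0.653,0],"turn":[0,0,1]},{"linear":[-0.104,0.653,0],"turn":[0,0,1]},{"linear":[-0.104,0.653,0],"turn":[0,0,1]},{"linear":[-0.104,0.653,0],"turn":[0,0,1]},{"linear":[-0.104,0.653,0],"turn":[0,0,1]},{"linear":[-0.104,0.653,0],"turn":[0,0,1]},{"linear":[-0.104,0.653,0],"turn":[0,0,1]},{"linear":[-0.104,0.653,0],"turn":[0,0,1]},{"linear":[-0.104,0.653,0],"turn":[0,0,1]},{"linear":[-0.104,0.653,0],"turn":[0,0,1]}]'
python3 -m handwheel '[{"linear":[0,0,0],"turn":[0,0,1]},{"linear":[0,0,0],"turn":[0,0,1]},{"linear":[0,0,0],"turn":[0,0,0.6]},{"linear":[0,0,0],"turn":[0,0,0]}]'
python3 - <<'E'
from plant import bot
from h import *
print(tostand(np.array([0.51778,-0.047035,-0.14958]),bot.observe()["ee_pos"][:2]))
E
```

```text
time: 26.32
ee_pos: [0.47, 0.0817, 0.125]
ee_rot: [3.141, -0.001, 2.823]
contact_force: [0.2, 0.5, 0.0]
finger_gap: 0.0425
grasp_force: 0.0
time: 26.65
ee_pos: [0.4702, 0.0811, 0.125]
ee_rot: [3.141, -0.001, 3.002]
contact_force: [-0.6, 0.7, -0.1]
finger_gap: 0.0429
grasp_force: 0.0
[-0.06617114  0.11960335]
```

```bash
python3 -m handwheel '[{"linear":[0,-0.2,-1],"turn":[0,0,-0.14]},{"linear":[0,0,-1],"turn":[0,0,0]},{"linear":[0,0,-0.5],"turn":[0,0,0]},{"linear":[0,0,-0.5],"turn":[0,0,0]},{"linear":[0,0,-0.5],"turn":[0,0,0]},{"linear":[0,0,-0.5],"turn":[0,0,0]},{"linear":[0,0,-0.45],"turn":[0,0,0]},{"linear":[0,0,0],"turn":[0,0,0]}]'
python3 -m handwheel '[{"linear":[0.1,-0.015,0],"turn":[0,0,0]},{"linear":[0.1,-0.015,0],"turn":[0,0,0]},{"linear":[0.1,-0.015,0],"turn":[0,0,0]},{"linear":[0.1,-0.015,0],"turn":[0,0,0]},{"linear":[0.1,-0.015,0],"turn":[0,0,0]},{"linear":[0.1,-0.015,0],"turn":[0,0,0]}]'
python3 -m handwheel '[{"linear":[0.04,-0.006,0],"turn":[0,0,0]},{"linear":[0.04,-0.006,0],"turn":[0,0,0]},{"linear":[0.04,-0.006,0],"turn":[0,0,0]}]'
```

```text
time: 27.32
ee_pos: [0.4695, 0.0758, 0.0343]
ee_rot: [-3.141, -0.003, 2.989]
contact_force: [-0.4, 1.0, -0.4]
finger_gap: 0.0426
grasp_force: 0.0
time: 27.82
ee_pos: [0.4835, 0.0739, 0.0365]
ee_rot: [3.142, 0.001, 2.989]
contact_force: [-0.1, -0.2, 0.1]
finger_gap: 0.0428
grasp_force: 0.0
time: 28.07
ee_pos: [0.4848, 0.0737, 0.0359]
ee_rot: [-3.141, -0.001, 2.989]
contact_force: [-1.4, 0.7, 1.6]
finger_gap: 0.0427
grasp_force: 1.0
```

```bash
python3 -m handwheel '[{"linear":[0.04,-0.006,0],"turn":[0,0,0]},{"linear":[0.03,-0.005,0],"turn":[0,0,0]}]'
```

```text
time: 28.23
ee_pos: [0.485, 0.0736, 0.0355]
ee_rot: [-3.141, -0.004, 2.989]
contact_force: [-4.6, 0.6, 2.3]
finger_gap: 0.0426
grasp_force: 2.3
```

```bash
python3 -m handwheel '[{"linear":[0.04,-0.006,0],"turn":[0,0,0]},{"linear":[0.04,-0.006,0],"turn":[0,0,0]},{"linear":[0,0,0],"turn":[0,0,0]}]'
```

```text
time: 28.48
ee_pos: [0.4851, 0.0735, 0.035]
ee_rot: [-3.141, -0.007, 2.989]
contact_force: [-6.7, 1.4, 2.8]
finger_gap: 0.0429
grasp_force: 3.6
```

```bash
python3 -m handwheel '[{"linear":[-0.2,0.03,0],"turn":[0,0,0]},{"linear":[-0.2,0.03,0],"turn":[0,0,0]},{"linear":[0,0,1],"turn":[0,0,0]},{"linear":[0,0,1],"turn":[0,0,0]},{"linear":[0,0,1],"turn":[0,0,0]},{"linear":[0,0,0.8],"turn":[0,0,0]},{"linear":[0.128,-0.292,0],"turn":[0,0,-1]},{"linear":[0.128,-0.292,0],"turn":[0,0,-1]},{"linear":[0.128,-0.292,0],"turn":[0,0,-1]},{"linear":[0.128,-0.292,0],"turn":[0,0,-1]},{"linear":[0.128,-0.292,0],"turn":[0,0,-1]},{"linear":[0.128,-0.292,0],"turn":[0,0,-1]},{"linear":[0.128,-0.292,0],"turn":[0,0,-1]},{"linear":[0.128,-0.292,0],"turn":[0,0,-1]},{"linear":[0.128,-0.292,0],"turn":[0,0,-1]},{"linear":[0.128,-0.292,0],"turn":[0,0,-1]},{"linear":[0.128,-0.292,0],"turn":[0,0,-1]},{"linear":[0.128,-0.292,0],"turn":[0,0,-1]}]'
python3 -m handwheel '[{"linear":[0.128,-0.292,0],"turn":[0,0,-1]},{"linear":[0.128,-0.292,0],"turn":[0,0,-1]},{"linear":[0.128,-0.292,0],"turn":[0,0,-1]},{"linear":[0.128,-0.292,0],"turn":[0,0,-1]},{"linear":[0.128,-0.292,0],"turn":[0,0,-1]},{"linear":[0.128,-0.292,0],"turn":[0,0,-1]},{"linear":[0.128,-0.292,0],"turn":[0,0,-1]},{"linear":[0.128,-0.292,0],"turn":[0,0,-1]},{"linear":[0,0,0],"turn":[0,0,-1]},{"linear":[0,0,0],"turn":[0,0,-1]},{"linear":[0,0,0],"turn":[0,0,-0.46]},{"linear":[0,0,0],"turn":[0,0,0]}]'
python3 - <<'E'
from plant import bot
from h import *
print(tostand(np.array([0.51778,-0.047035,-0.14958]),bot.observe()["ee_pos"][:2]))
E
```

```text
time: 29.98
ee_pos: [0.5119, 0.0038, 0.1126]
ee_rot: [3.14, 0.002, 2.148]
contact_force: [0.7, -0.3, -0.1]
finger_gap: 0.0424
grasp_force: 0.0
time: 30.98
ee_pos: [0.5322, -0.0428, 0.1125]
ee_rot: [3.139, 0.0, 1.421]
contact_force: [-1.1, -0.0, -0.3]
finger_gap: 0.0429
grasp_force: 0.0
[0.01363069 0.00636079]
```

```bash
python3 -m handwheel '[{"linear":[-0.2,0.03,-1],"turn":[0,0,0]},{"linear":[0,0,-0.8],"turn":[0,0,0]},{"linear":[0,0,-0.5],"turn":[0,0,0]},{"linear":[0,0,-0.5],"turn":[0,0,0]},{"linear":[0,0,-0.5],"turn":[0,0,0]},{"linear":[0,0,-0.5],"turn":[0,0,0]},{"linear":[0,0,-0.05],"turn":[0,0,0]},{"linear":[0,0,0],"turn":[0,0,0]}]'
python3 -m handwheel '[{"linear":[0.015,0.1,0],"turn":[0,0,0]},{"linear":[0.015,0.1,0],"turn":[0,0,0]},{"linear":[0.015,0.1,0],"turn":[0,0,0]},{"linear":[0.015,0.1,0],"turn":[0,0,0]},{"linear":[0.015,0.1,0],"turn":[0,0,0]},{"linear":[0.015,0.1,0],"turn":[0,0,0]}]'
python3 -m handwheel '[{"linear":[0.006,0.04,0],"turn":[0,0,0]},{"linear":[0.006,0.04,0],"turn":[0,0,0]},{"linear":[0.006,0.04,0],"turn":[0,0,0]},{"linear":[0.006,0.04,0],"turn":[0,0,0]}]'
```

```text
time: 31.65
ee_pos: [0.527, -0.0418, 0.0343]
ee_rot: [-3.14, -0.0, 1.421]
contact_force: [0.8, 0.9, 0.5]
finger_gap: 0.0431
grasp_force: 0.0
time: 32.15
ee_pos: [0.5295, -0.0296, 0.0354]
ee_rot: [3.141, 0.0, 1.422]
contact_force: [-0.2, 0.4, -0.3]
finger_gap: 0.0429
grasp_force: 0.0
time: 32.48
ee_pos: [0.5298, -0.0266, 0.0351]
ee_rot: [-3.142, 0.0, 1.421]
contact_force: [0.2, 0.6, 0.4]
finger_gap: 0.0427
grasp_force: 0.0
```

```bash
python3 -m handwheel '[{"linear":[0.006,0.04,0],"turn":[0,0,0]},{"linear":[0.006,0.04,0],"turn":[0,0,0]}]'
```

```text
time: 32.65
ee_pos: [0.5299, -0.0261, 0.0351]
ee_rot: [-3.141, 0.002, 1.422]
contact_force: [-1.5, -7.0, 0.4]
finger_gap: 0.0427
grasp_force: 3.6
```

The hard stop is at the same place, so the pile is seated at both fences. After one last light nudge I retreat and hand in.

```bash
python3 -m handwheel '[{"linear":[0.006,0.04,0],"turn":[0,0,0]},{"linear":[0,0,0],"turn":[0,0,0]}]'
python3 -m handwheel '[{"linear":[-0.03,-0.2,0],"turn":[0,0,0]},{"linear":[-0.03,-0.2,0],"turn":[0,0,0]},{"linear":[0,0,1],"turn":[0,0,0]},{"linear":[0,0,1],"turn":[0,0,0]},{"linear":[0,0,1],"turn":[0,0,0]},{"linear":[0,-0.5,1],"turn":[0,0,0]},{"linear":[0,-1,1],"turn":[0,0,0]},{"linear":[-0.2,-1,0],"turn":[0,0,0]},{"linear":[-0.2,-1,0],"turn":[0,0,0]},{"linear":[-0.2,-1,0],"turn":[0,0,0]},{"linear":[-0.2,-1,0],"turn":[0,0,0]},{"linear":[0,-0.5,0],"turn":[0,0,0]},{"linear":[0,0,0],"turn":[0,0,0]},{"linear":[0,0,0],"turn":[0,0,0]}]'
python3 - <<'E'
from plant import bot
print(bot.sign_off())
E
```

```text
time: 32.82
ee_pos: [0.5299, -0.0261, 0.0351]
ee_rot: [-3.141, 0.003, 1.422]
contact_force: [-2.1, -7.0, 0.7]
finger_gap: 0.0428
grasp_force: 3.7
time: 33.98
ee_pos: [0.513, -0.1522, 0.135]
ee_rot: [-3.142, -0.001, 1.42]
contact_force: [-0.1, 0.5, -0.5]
finger_gap: 0.0426
grasp_force: 0.0
the job is handed in; nothing more can be done
None
```

The job is handed in at about 34 s: white was slid off the ledge onto blue and terracotta, and all three were pushed to a firm stop at both fences, with no force reading above about 14 N; I took no picture after the last push, and the hand-in gave no verdict.

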